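Set the sorting chute and tip the adapters through it

ROBOT

A 6-joint arm with a two-finger parallel gripper is mounted at the origin on a cart in front of the work surface, level with it; the furniture and walls round the work are solid. World frame = base frame: x ahead of the robot, y to its left, z up, the work surface at z = 0. Lengths are in m, angles in rad, forces in N, time in s.
With the tool pointing down it reaches from about 0.35 to 0.975 m from the base axis. Payload 4.9 kg.
Tool frame: the origin (TCP) lies between the finger pads; the fingertips stand 17 mm ahead of it and the grasp point (between the pads) lies 2 mm behind it (manip.nose_length is the distance from the TCP to the fingertips, in m); z points along the fingers, y is the line along which they close (so a half turn about z gives the same grasp; the last joint's range is limited). The gripper opens to 85 mm and grips with 20 to 120 N. Pads are 22 mm wide; open, the fingers measure 114 mm over their backs; the gripper's body (76 mm by 85 mm) begins 54 mm behind the grasp point. The pads swing forward as they close: fully open they stand 13 mm farther back than shut.
Start: joints at [1.004, 0.053, 1.613, -0, 1.476, -0.119], TCP at [0.271, 0.563, 0.248] pointing down, gripper open.
Joint ranges: [-3.01, 3.01], [-1.01, 2.22], [0.06, 2.58], [-1.02, 4.17], [0.09, 2.62], [-3.14, 3.14]. Speed limits (rad/s): [2.57, 2.57, 3.14, 3.14, 3.14, 3.14].

INTERFACE

Orientations are given as a unit quaternion [w, x, y, z].
In Python, from plant import manip gives the robot as it stands. The module is installed in compiled form; this text tells all that it offers.
- The arm moves only by the tool apply_moves, never from a script. Its argument "moves" is a list of rows, each a list of 3 entries, a list of its own where there are three numbers: the turn, a rotation vector about the tool's x, y, z in rad, then the shift along the tool's x, y, z in cm, then the closure, from -1 (fully open) to 1 (shut), so that 0 is half open. A call has 1 to 20 rows; each row is the pose to reach, as a shift and turn from the pose commanded when the call began, along the tool's axes at that moment; what a row does not reach only later rows make up. A row lasts 1/10 s, in which the tool goes at most 50 mm and 8.59 degrees, less where a joint would pass 70% of its speed; a pose out of reach is approached as far as the arm can. A call with a gripper value outside its range is refused whole. The fingers move at their own pace and stop on an object; the grip force is fixed at half the most. Time passes only in rows, so rows that repeat a pose let the fingers close. It gives the time, the measured TCP pose, the force, the opening and the grip force at its end, in the units of the state.
- manip.state(): the state, without advancing time (a new reading comes with each control period).
- manip.grab_frame(name): name is "side" or "top"; returns a dict with "image" (384x512x3 uint8, red, green, blue), "K" (3x3 intrinsics, pixels), "k1" (the pictures are not rectified: a ray, as slopes to the right and down, at radius r is drawn at 1 + k1 r^2 times it, then the intrinsics apply), "rvec" (rotation vector, rad) and "tvec" (3), from world to camera coordinates, as OpenCV has them. Camera axes: x right, y down, z forward; pixel columns grow to the right and rows downward; lengths in m; the calibration is good to about 2 mm. A picture is of the moment at which its call begins. There is no depth.
- manip.job_done(): hands the job in; it is judged then, once.
Trained networks look in a picture, given as the dict that the camera call returned (one of the last four; its "shot" number tells which), for a name from the list of things; names that differ only in an ending like _2 or _b are one class to them, and where a whole thing is asked for, a point or a joint stands for the part that bears it (a point fixed in the world has none). Each returns a list of dicts, best first, with "score" (0 to 1); they miss things now and then, are a little off and sometimes report something else, mostly with a low value. They report only what shows in the picture. A call takes as long as a camera call.
- manip.look_for(picture, label): "location" ([x, y, z] in m, in the coordinates of the camera as it stood for that picture, good to about 4 mm: the middle of the surface that is visible of it).
- manip.silhouettes(picture, label): "pixels" (384x512 bool, what is visible of it).
- manip.spot_point(picture, label): "location" ([x, y, z] in m, in the coordinates of the camera as it stood for that picture, good to about 4 mm: a listed point, or the origin of a listed thing).
The state is a dict: "time": time; "joint_pos": joint angles; "joint_vel": joint speeds; "joint_efforts": joint torques, N m; "tool_pos": TCP position; "tool_rot": TCP orientation; "contact_force": force on the tool from outside, world axes, zero at the start; "ft_torque": the same for the moment, N m; "gripper_width": opening from 0.0 (shut) to 1.0 (fully open); "grasp_force": force on a finger pad.
Only numpy, scipy, OpenCV 4.12 (cv2) and the standard library are available. Lean on these libraries where they do the work, as an engineer would, in place of code of your own. Each camera call takes 0.05 s, during which the arm holds its last target. There are 200 camera calls.

TASK

Set the flap of the sorting chute with its red-knobbed lever, fully over, so that parts will run out into the blue bin. Then pick up the white scoop by its black handle and pour its three coaxial adapters through the chute's hopper so that all of them end up in the blue bin. Leave the flap set, put the empty scoop back down on the bench, upright, and leave the other things alone.

Things in the scene. Friction and masses are not known exactly. Their poses are not given: they have to be found in the camera images.
- chute: Fixed aluminium Y-chute, 195 mm high. Origin under its centre on the bench; z up, +y and -y point to its two exits, -x is its clear upright front panel (at x = -0.04), with the lever before it. Hoods reach y = +-0.10 at z = 0.07 to 0.12. Smooth inside (friction about 0.25). Nothing stands above the rim.
- hopper_mouth (a point): Centre of the chute's hopper mouth, in the rim plane (z = 0.195). Axes as the chute's. The mouth is open from x = -0.046 to +0.046 and y = -0.075 to +0.075 from here (chute x = -0.037 to +0.055), narrowing to a throat 74 mm (x) by 84 mm (y) centred on the chute's axis at z = 0.16.
- ridge (a point): Middle of the ridge along the chute's x that splits the throat, at chute x = 0, y = 0, z = 0.105. From it two hooded slides fall at 40 degrees to the exits at +y and -y (lips at y = +-0.068, z = 0.05). The flap is hinged here.
- flap (a joint): Steel flap, 62 mm high, tipping about the ridge, -0.72 to 0.72 rad, 0 = upright (parts may go either way). Positive: its top leans to the chute's -y wall, closes that side, and parts leave at the +y exit. Negative: leans to +y, parts leave at -y. Set = fully over against the wall, beyond 0.55. A stiff hinge (0.12 N m) keeps it where it is left.
- flap_knob (a point): Centre of the red 22 mm ball knob on the flap's lever. Lever and flap are parallel: at flap angle q the knob is at chute x = -0.078, y = -0.075 sin(q), z = 0.106 + 0.075 cos(q). So it leans to the closed side, away from the open exit. About 2 N sideways moves it. Its centre is 38 mm in front of the panel.
- blue_bin: Blue open bin, the wanted one: 90 x 90 x 45 mm, 3 mm walls, fixed under one exit, its centre 109 mm from the chute's along +y or -y (the bins may be swapped). Origin under its centre, axes as the chute's. Adapters must come through the chute: one that is 93 to 120 mm above the bench straight over a bin counts as going round it, so carry the scoop higher there.
- yellow_bin: Yellow open bin of the same size under the chute's other exit; not wanted.
- scoop: Loose white scoop, about 0.15 kg empty. Origin under the pan, on the bench; +x is the open spout, z up. Smooth pan floor 3 mm thick, flat from x = -0.045 to 0.015, then rising at 0.2 rad to the spout; 66 mm wide (y); walls 28 mm high at both sides and at the back (x = -0.048). Tipped about 45 degrees spout-down the adapters run out.
- scoop_handle (a point): Grip point on the scoop's black upright handle plate behind the pan, at scoop x = -0.064, z = 0.055, axes as the scoop's. The plate is 12 mm thick (y), from x = -0.081 to -0.047 and z = 0.020 to 0.070.
- scoop_spout (a point): Middle of the scoop's spout edge, at scoop x = 0.051, z = 0.010.
- adapter_1_mid (a point): Middle of a grey coaxial adapter, a rod 15 mm in diameter and 30 mm long, 30 g; starts lying in the scoop's pan.
- adapter_2_mid (a point): Middle of a grey coaxial adapter, a rod 15 mm in diameter and 30 mm long, 30 g; starts lying in the scoop's pan.
- adapter_3_mid (a point): Middle of a grey coaxial adapter, a rod 15 mm in diameter and 30 mm long, 30 g; starts lying in the scoop's pan.
- solder_reel: Bystander: blue and white reel of solder wire, 61 mm across, 38 mm high; origin under its centre.
- flux_bottle: Bystander: small brown bottle with black cap, 32 mm across, 58 mm high; origin under its centre.
- tape_green: Bystander: roll of green tape lying flat, 82 mm across, 18 mm high; origin under its centre.

How it is judged:
By the outcome, as a careful person would: the job done as asked, in the order asked, and still so for the second after the job is handed in, with the robot touching nothing.
It also fails if it takes over 61 s, if anything falls off the work surface, if the arm or the gripper's body presses on something with over 40 N, if the wrist force passes 120 N, or if a joint passes its speed limit or range.

## Working session

There is one attempt and no reset: what is moved stays moved. The work goes in short steps, Python scripts to look and compute and a tool call to move; the robot and the scene stay as the last step left them, time stands still between calls to the robot, and variables do not carry over. Pictures are saved under pics/ and viewed, at most 10 in all, crops included, and the job is handed in when it is done.

Besides the shell and the picture viewer there is one more tool, called after ">>>" by a JSON object that holds its "op" and its "data", one argument or row to a line. apply_moves: Moves the arm, as the interface text tells. Its arguments: {"type":"object","properties":{"moves":{"type":"array"}},"required":["moves"]}

```bash
mkdir -p pics
cat > h.py <<'E'
import numpy as np, cv2
from scipy.spatial.transform import Rotation as R
from plant import manip
def cam2w(f,p):
    M=cv2.Rodrigues(np.array(f["rvec"],float))[0]
    return M.T@(np.array(p)-np.array(f["tvec"]).ravel())
def pix(f,p):
    M=cv2.Rodrigues(np.array(f["rvec"],float))[0]
    c=M@np.array(p)+np.array(f["tvec"]).ravel(); s=c[:2]/c[2]
    s=s*(1+f["k1"]*(s@s)); K=f["K"]; return np.array([K[0][0]*s[0]+K[0][2],K[1][1]*s[1]+K[1][2]])
def ray(f,uv,z):
    K=f["K"]; d=np.array([(uv[0]-K[0][2])/K[0][0],(uv[1]-K[1][2])/K[1][1]]); s=d.copy()
    for _ in range(10): s=d/(1+f["k1"]*(s@s))
    M=cv2.Rodrigues(np.array(f["rvec"],float))[0]; t=np.array(f["tvec"]).ravel()
    o=-M.T@t; v=M.T@np.array([s[0],s[1],1]); return o+v*(z-o[2])/v[2]
def save(f,n): cv2.imwrite("pics/"+n,cv2.cvtColor(f["image"],cv2.COLOR_RGB2BGR))
def spots(f,names,fn="spot_point"):
    for n in names:
        for d in getattr(manip,fn)(f,n)[:3]: print(n,round(d["score"],2),cam2w(f,d["location"]).round(3))
E
python3 - <<'E'
from h import *
s=manip.state(); print(s["tool_pos"],s["tool_rot"],s["time"],manip.nose_length)
for c in("top","side"):
    f=manip.grab_frame(c); save(f,c+"0.png"); print(c)
    spots(f,["chute","hopper_mouth","flap_knob","ridge","blue_bin","yellow_bin","scoop","scoop_handle","scoop_spout","solder_reel","flux_bottle","tape_green"])
E
```

```text
[0.27032271 0.56286946 0.24708227] [-3.48370490e-04  2.22043768e-01  9.75036177e-01 -9.47074499e-04] 0.0 0.017
top
chute 0.83 [0.491 0.02  0.007]
hopper_mouth 0.61 [ 0.438 -0.209  0.012]
hopper_mouth 0.58 [0.488 0.029 0.195]
flap_knob 0.47 [ 0.483 -0.06   0.18 ]
ridge 0.64 [0.487 0.018 0.104]
blue_bin 0.77 [ 0.38   0.024 -0.002]
yellow_bin 0.76 [ 0.598  0.014 -0.003]
scoop 0.97 [ 0.441 -0.214 -0.003]
scoop 0.64 [ 0.594 -0.358 -0.   ]
scoop_handle 0.89 [ 0.464 -0.269  0.052]
scoop_spout 0.55 [ 0.422 -0.168  0.011]
solder_reel 0.54 [ 0.632  0.193 -0.001]
flux_bottle 0.51 [ 0.636 -0.471  0.005]
tape_green 0.79 [ 0.593 -0.36  -0.003]
side
chute 0.66 [ 0.481  0.015 -0.001]
hopper_mouth 0.8 [0.483 0.022 0.193]
flap_knob 0.65 [0.374 0.019 0.002]
flap_knob 0.56 [ 0.481 -0.063  0.177]
ridge 0.89 [0.485 0.018 0.101]
blue_bin 0.77 [0.37  0.02  0.001]
yellow_bin 0.83 [ 0.596  0.014 -0.005]
scoop 0.81 [ 0.434 -0.214 -0.   ]
scoop 0.6 [ 0.629  0.188 -0.005]
scoop_handle 0.85 [ 0.462 -0.272  0.054]
scoop_spout 0.78 [ 0.417 -0.164  0.004]
scoop_spout 0.56 [0.486 0.017 0.101]
solder_reel 0.46 [ 0.624  0.19  -0.003]
flux_bottle 0.72 [0.374 0.02  0.   ]
flux_bottle 0.7 [ 0.437 -0.213 -0.002]
tape_green 0.92 [ 0.592 -0.364 -0.   ]
```

```bash
python3 -c "
import cv2,numpy as np
" ; ls pics
```

```text
side0.png
top0.png
```

View pics/top0.png

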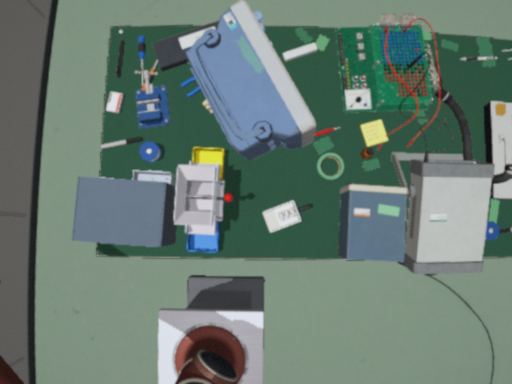

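View pics/side0.png

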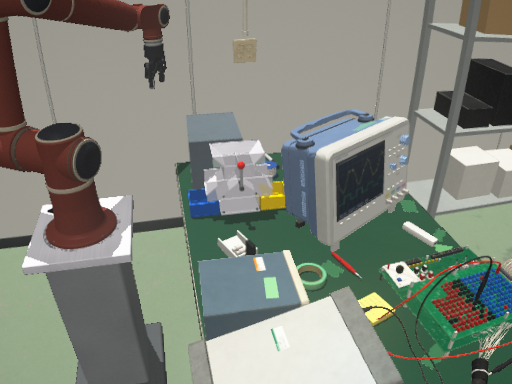

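Top view: blue bin at (203,240), yellow at (208,158), knob at (228,198), scoop at (283,215) with its handle at (305,208), and a box starting at about (340,187). In the side view the knob is at (241,165) and upright. So blue is chute +y, which is world -x, and the knob must go to world +x.

```bash
cat >> h.py <<'E'
def tri(ft,a,fs,b):
    A=[];c=[]
    for f,uv in((ft,a),(fs,b)):
        o=ray(f,uv,1.0);v=ray(f,uv,0.0)-o;v/=np.linalg.norm(v);P=np.eye(3)-np.outer(v,v);A.append(P);c.append(P@o)
    x=np.linalg.lstsq(np.vstack(A),np.hstack(c),rcond=None)[0]
    return x.round(3)
def redc(f):
    im=f["image"].astype(int); return (im[...,0]>150)&(im[...,1]<60)&(im[...,2]<60)
def rel(pos,zdir,ydir,s=None):
    """print turn (rotvec, tool) and shift (cm, tool) to reach pos with tool z, tool y about ydir"""
    s=s or manip.state(); q=s["tool_rot"]; R0=R.from_quat([q[1],q[2],q[3],q[0]])
    z=np.array(zdir,float);z/=np.linalg.norm(z);y=np.array(ydir,float);y-=z*(y@z);y/=np.linalg.norm(y)
    R1=R.from_matrix(np.stack([np.cross(y,z),y,z],1))
    return (R0.inv()*R1).as_rotvec().round(3).tolist(),(R0.inv().apply(np.array(pos)-s["tool_pos"])*100).round(1).tolist()
E
python3 - <<'E'
from h import *
t=manip.grab_frame("top"); s=manip.grab_frame("side")
for n,a,b in [("boxA",(340,260),(198,260)),("boxB",(340,187),(293,252)),("big",(170,247),(190,150)),("big2",(168,180),(238,114)),("scope",(250,158),(300,150))]: print(n,tri(t,a,s,b))
for f in(t,s):
    n,l,st,c=cv2.connectedComponentsWithStats(redc(f).astype(np.uint8))
    print([(st[i].tolist(),c[i].round(1).tolist()) for i in range(1,n) if st[i][4]>15])
print(pix(t,[.483,-.06,.181]),pix(s,[.483,-.06,.181]))
c=np.array([.486,.018,0])
for f in (t,s):
  for n in("scoop_handle","adapter_1_mid"):
    spots(f,[n])
    for d in manip.silhouettes(f,"scoop_handle")[:1]: v,u=np.nonzero(d["pixels"]); print("sil",u.min(),u.max(),v.min(),v.max())
im=cv2.resize(t["image"][140:270,160:420],None,fx=3,fy=3,interpolation=cv2.INTER_CUBIC)
im2=cv2.resize(s["image"][120:340,180:310],None,fx=2.6,fy=2.6,interpolation=cv2.INTER_CUBIC)
cv2.imwrite("pics/crop.png",cv2.cvtColor(im,cv2.COLOR_RGB2BGR));
E
```

```text
boxA [ 0.319 -0.364  0.115]
boxB [ 0.53  -0.37   0.103]
big [0.351 0.092 0.169]
big2 [0.507 0.078 0.278]
scope [ 0.602 -0.122  0.238]
[([316, 129, 17, 6, 48], [323.5, 131.3]), ([224, 194, 8, 7, 43], [227.6, 197.0])]
[([238, 162, 6, 5, 21], [240.4, 164.5]), ([332, 253, 23, 19, 68], [343.1, 262.1]), ([420, 357, 18, 2, 19], [428.5, 357.9])]
[228.44848134 197.08382937] [242.0909861  164.26920198]
scoop_handle 0.63 [ 0.467 -0.273  0.052]
scoop_handle 0.31 [ 0.378  0.023 -0.001]
sil 263 308 201 231
adapter_1_mid 0.66 [ 0.444 -0.213 -0.003]
adapter_1_mid 0.62 [ 0.457 -0.241  0.009]
sil 263 308 201 231
scoop_handle 0.59 [ 0.459 -0.269  0.055]
sil 218 258 231 256
adapter_1_mid 0.68 [ 0.594  0.012 -0.003]
adapter_1_mid 0.52 [ 0.459 -0.271  0.054]
sil 218 258 231 256
```

View pics/crop.png

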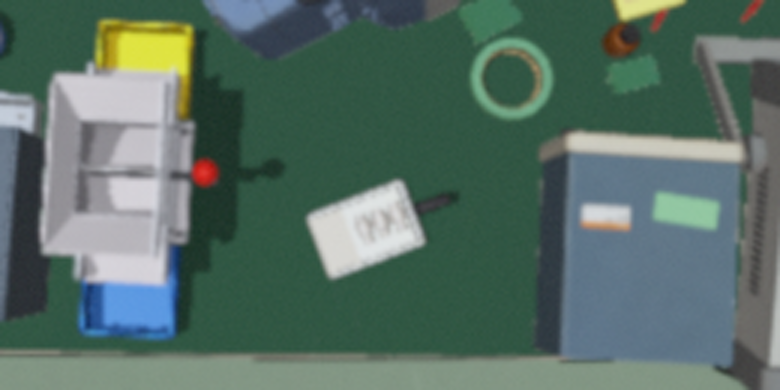

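Top crop: chute with the knob at (205,173), scoop with its spout edge at (307,217)–(333,279), handle at (440,203) and adapters at (385,222). The side box starts at y≈-0.365 and is about 0.11 high. Next I'll raise the arm and go to the knob.

Run:
```python
from h import *
for p in ([.27,.563,.42],[.435,-.066,.42],[.44,-.066,.24],[.44,-.066,.166]): print(rel(p,[0,0,-1],[0,1,0]))
```

```text
([-0.0, -0.0, -0.448], [0.0, -0.1, -17.2])
([-0.0, -0.0, -0.448], [-42.1, -49.6, -17.2])
([-0.0, -0.0, -0.448], [-42.5, -49.4, 0.8])
([-0.0, -0.0, -0.448], [-42.5, -49.4, 8.2])
```

>>> {"op": "apply_moves", "data": {
  "moves": [
    [[0, 0, -0.1], [0, 0, -5], 1],
    [[0, 0, -0.2], [0, 0, -10], 1],
    [[0, 0, -0.3], [0, 0, -15], 1],
    [[0, 0, -0.448], [-2, -2, -17.2], 1],
    [[0, 0, -0.448], [-42.1, -49.6, -17.2], 1],
    [[0, 0, -0.448], [-42.1, -49.6, -17.2], 1],
    [[0, 0, -0.448], [-42.1, -49.6, -17.2], 1],
    [[0, 0, -0.448], [-42.1, -49.6, -17.2], 1],
    [[0, 0, -0.448], [-42.1, -49.6, -17.2], 1],
    [[0, 0, -0.448], [-42.1, -49.6, -17.2], 1],
    [[0, 0, -0.448], [-42.1, -49.6, -17.2], 1],
    [[0, 0, -0.448], [-42.1, -49.6, -17.2], 1],
    [[0, 0, -0.448], [-42.1, -49.6, -17.2], 1],
    [[0, 0, -0.448], [-42.1, -49.6, -17.2], 1],
    [[0, 0, -0.448], [-42.1, -49.6, -17.2], 1],
    [[0, 0, -0.448], [-42.1, -49.6, -17.2], 1],
    [[0, 0, -0.448], [-42.1, -49.6, -17.2], 1],
    [[0, 0, -0.448], [-42.1, -49.6, -17.2], 1],
    [[0, 0, -0.448], [-42.1, -49.6, -17.2], 1],
    [[0, 0, -0.448], [-42.1, -49.6, -17.2], 1]
  ]
}}

```text
time: 3.8
tool_pos: [0.4352, -0.0651, 0.4206]
tool_rot: [0.0, -0.001, 1.0, 0.0]
contact_force: [0.3, 0.8, -0.2]
gripper_width: -0.001
grasp_force: 0.0
```

Run:
```python
from h import *
print(manip.state()["joint_pos"])
for p in ([.44,-.066,.24],[.44,-.066,.166],[.5,-.066,.166],[.515,-.066,.166]): print(rel(p,[0,0,-1],[0,1,0]))
```

```text
[-3.18097084e-01 -4.38171294e-01  1.75765750e+00  3.14329270e-04
  1.82168759e+00 -1.89039940e+00]
([0.0, 0.0, 0.002], [-0.5, -0.1, 18.1])
([0.0, 0.0, 0.002], [-0.5, -0.1, 25.5])
([0.0, 0.0, 0.002], [-6.5, -0.1, 25.5])
([0.0, 0.0, 0.002], [-8.0, -0.1, 25.5])
```

>>> {"op": "apply_moves", "data": {
  "moves": [
    [[0, 0, 0], [-0.5, 0, 5], 1],
    [[0, 0, 0], [-0.5, 0, 10], 1],
    [[0, 0, 0], [-0.5, 0, 15], 1],
    [[0, 0, 0], [-0.5, 0, 19], 1],
    [[0, 0, 0], [-0.5, 0, 22], 1],
    [[0, 0, 0], [-0.5, 0, 25.5], 1],
    [[0, 0, 0], [-1.5, 0, 25.5], 1],
    [[0, 0, 0], [-2.5, 0, 25.5], 1],
    [[0, 0, 0], [-3.5, 0, 25.5], 1],
    [[0, 0, 0], [-4.5, 0, 25.5], 1],
    [[0, 0, 0], [-5.5, 0, 25.5], 1],
    [[0, 0, 0], [-6.5, 0, 25.5], 1],
    [[0, 0, 0], [-7.2, 0, 25.5], 1],
    [[0, 0, 0], [-7.2, 0, 25.5], 1]
  ]
}}

```text
time: 5.2
tool_pos: [0.5066, -0.0662, 0.1658]
tool_rot: [-0.003, -0.0, 1.0, -0.0]
contact_force: [-11.0, 0.2, 5.8]
gripper_width: -0.0
grasp_force: 5.8
```

>>> {"op": "apply_moves", "data": {
  "moves": [
    [[0, 0, 0], [-0.3, 0, 0], 1],
    [[0, 0, 0], [-0.3, 0, 0], 1],
    [[0, 0, 0], [1.5, 0, 0], 1],
    [[0, 0, 0], [2.5, 0, -5], 1],
    [[0, 0, 0], [2.5, 0, -10], 1],
    [[0, 0, 0], [2.5, 0, -15], 1]
  ]
}}

```text
time: 5.8
tool_pos: [0.4827, -0.0659, 0.3166]
tool_rot: [0.001, 0.0, 1.0, 0.0]
contact_force: [0.8, -0.3, 0.5]
gripper_width: 0.004
grasp_force: 0.0
```

Run:
```python
from h import *
t=manip.grab_frame("top"); s=manip.grab_frame("side")
for f in(t,s):
    n,l,st,c=cv2.connectedComponentsWithStats(redc(f).astype(np.uint8))
    print([(st[i].tolist(),c[i].round(1).tolist()) for i in range(1,n) if st[i][4]>8])
for q in(.5,.6,.72):
    y=-.075*np.sin(q); p=[.486-.999*y-.0028,.018+.036*y-.078,.106+.075*np.cos(q)]; print(q,pix(t,p),pix(s,p))
x=np.array([-.38,.925,0]); a=np.radians(20); z=x*np.sin(a)+np.array([0,0,-1])*np.cos(a); y=np.array([.925,.38,0])
H=np.array([.463,-.270,.055])
print(manip.state()["tool_pos"],manip.state()["joint_pos"])
for d in(.25,.12,.0): print(rel(H-z*(d-.002),z,y))
```

```text
[([316, 129, 17, 7, 46], [323.8, 131.5])]
[([256, 167, 6, 4, 19], [258.5, 168.7]), ([332, 253, 22, 19, 68], [342.9, 262.0]), ([435, 269, 14, 9, 15], [441.5, 272.5]), ([408, 289, 14, 11, 16], [414.4, 294.3]), ([495, 345, 8, 3, 9], [498.7, 345.9]), ([478, 349, 10, 3, 10], [482.5, 350.0]), ([419, 357, 19, 2, 21], [428.0, 357.9]), ([446, 356, 10, 2, 12], [450.7, 356.6])]
0.5 [229.40474423 183.60716937] [254.72542735 166.02158671]
0.6 [229.62688396 181.35922547] [256.93506755 167.04385326]
0.72 [229.89867659 178.93588923] [259.3770411  168.53334725]
[ 0.48640573 -0.06696202  0.32503023] [-2.88897898e-01 -3.20966565e-01  1.82555677e+00  7.17065681e-04
  1.61813368e+00 -1.85981248e+00]
([-0.2, 0.326, 1.17], [-0.8, -28.1, 3.8])
([-0.2, 0.326, 1.17], [1.1, -24.0, 16.0])
([-0.2, 0.326, 1.17], [2.9, -20.1, 27.2])
```

Flap: in the side view the knob is at (258.5,168.7), which matches q≈0.72, so it is set. Next is the scoop, with the tool tilted 20°.

>>> {"op": "apply_moves", "data": {
  "moves": [
    [[-0.1, 0.16, 0.5], [0, -10, 0], -1],
    [[-0.2, 0.326, 1.17], [-0.8, -28.1, 3.8], -1],
    [[-0.2, 0.326, 1.17], [-0.8, -28.1, 3.8], -1],
    [[-0.2, 0.326, 1.17], [-0.8, -28.1, 3.8], -1],
    [[-0.2, 0.326, 1.17], [-0.8, -28.1, 3.8], -1],
    [[-0.2, 0.326, 1.17], [-0.8, -28.1, 3.8], -1],
    [[-0.2, 0.326, 1.17], [-0.8, -28.1, 3.8], -1],
    [[-0.2, 0.326, 1.17], [-0.8, -28.1, 3.8], -1],
    [[-0.2, 0.326, 1.17], [-0.8, -28.1, 3.8], -1],
    [[-0.2, 0.326, 1.17], [-0.8, -28.1, 3.8], -1],
    [[-0.2, 0.326, 1.17], [-0.8, -28.1, 3.8], -1],
    [[-0.2, 0.326, 1.17], [-0.8, -28.1, 3.8], -1],
    [[-0.2, 0.326, 1.17], [-0.8, -28.1, 3.8], -1],
    [[-0.2, 0.326, 1.17], [1.1, -24.0, 16.0], -1],
    [[-0.2, 0.326, 1.17], [1.1, -24.0, 16.0], -1],
    [[-0.2, 0.326, 1.17], [1.1, -24.0, 16.0], -1],
    [[-0.2, 0.326, 1.17], [1.1, -24.0, 16.0], -1]
  ]
}}

```text
time: 7.6
tool_pos: [0.4686, -0.3025, 0.1493]
tool_rot: [-0.158, 0.548, 0.816, 0.095]
contact_force: [-0.3, -0.4, 0.5]
gripper_width: 1.001
grasp_force: 0.0
```

Run:
```python
from h import *
t=manip.grab_frame("top"); s=manip.grab_frame("side")
for f in(t,s): spots(f,["scoop_handle","scoop"])
x=np.array([-.38,.925,0]); a=np.radians(20); z=x*np.sin(a)+np.array([0,0,-1])*np.cos(a); y=np.array([.925,.38,0])
H=np.array([.463,-.270,.055])
print(manip.state()["joint_pos"])
for d in(.06,.0): print(rel(H-z*(d-.002),z,y))
b=[cv2.resize(t["image"][150:270,220:360],(560,480)),cv2.resize(s["image"][170:300,190:310],(240,260))]
o=np.zeros((480,800,3),np.uint8);o[:,:560]=b[0];o[:260,560:]=b[1];cv2.imwrite("pics/pre.png",o[...,::-1])
```

```text
scoop_handle 0.71 [ 0.468 -0.271  0.054]
scoop 0.62 [ 0.439 -0.213 -0.004]
scoop 0.26 [ 0.437 -0.208  0.008]
scoop_handle 0.56 [ 0.458 -0.271  0.054]
scoop 0.83 [ 0.435 -0.215 -0.003]
[-0.76931751  0.17947111  1.66038015  0.12911201  1.63394696 -1.17054312]
([-0.012, -0.007, -0.004], [0.1, 0.6, 5.1])
([-0.012, -0.007, -0.004], [0.1, 0.7, 11.1])
```

View pics/pre.png

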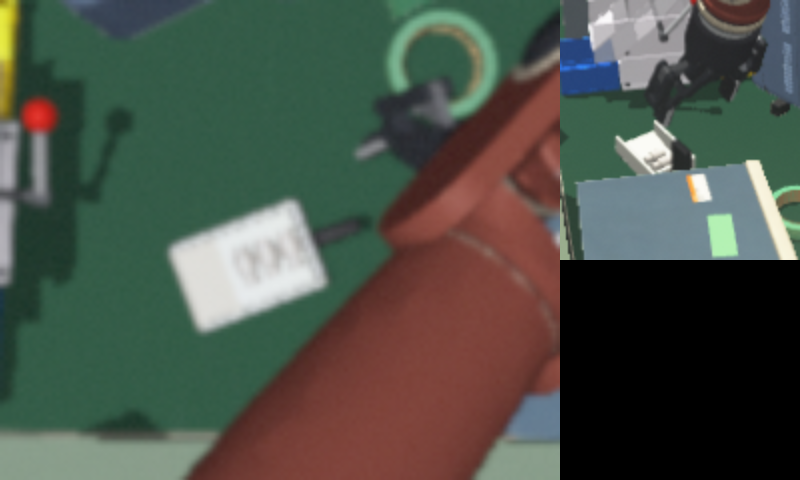

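Pre-grasp view: the red-capped lever is over at (38,115), the handle plate runs (310,238)–(370,222) in the crop, and one open finger shows at (375,145), in the right place for the fingers to straddle the plate. Descending now.

>>> {"op": "apply_moves", "data": {
  "moves": [
    [[0, 0, 0], [0.1, 0.6, 4], -1],
    [[0, 0, 0], [0.1, 0.7, 7], -1],
    [[0, 0, 0], [0.1, 0.7, 9], -1],
    [[0, 0, 0], [0.1, 0.7, 10.5], -1],
    [[0, 0, 0], [0.1, 0.7, 11.1], -1],
    [[0, 0, 0], [0.1, 0.7, 11.1], -1]
  ]
}}

```text
time: 8.5
tool_pos: [0.4614, -0.2671, 0.051]
tool_rot: [-0.153, 0.549, 0.817, 0.094]
contact_force: [-0.2, -0.1, 0.2]
gripper_width: 1.001
grasp_force: 0.0
```

>>> {"op": "apply_moves", "data": {
  "moves": [
    [[0, 0, 0], [0, 0, 0], 0],
    [[0, 0, 0], [0, 0, 0], 0.5],
    [[0, 0, 0], [0, 0, 0], 1],
    [[0, 0, 0], [0, 0, 0], 1],
    [[0, 0, 0], [0, 0, 0], 1],
    [[0, 0, 0], [0, 0, 0], 1],
    [[0, 0, 0], [0, 0, 0], 1]
  ]
}}

```text
time: 9.2
tool_pos: [0.4615, -0.267, 0.0513]
tool_rot: [-0.153, 0.549, 0.817, 0.094]
contact_force: [-0.8, -0.4, 3.5]
gripper_width: 0.135
grasp_force: 58.8
```

```bash
cat >> h.py <<'E'
def pitch_pose(sp, yaw, th, a=np.radians(20), h=(-.064,.055-.002*0)):
    """tool pose for spout point sp, scoop heading yaw, pitch-down th; -> pos,z,y (grasp made at lean a, grip point = scoop_handle)"""
    f=np.array([np.cos(yaw),np.sin(yaw),0]);u=np.array([0,0,1.])
    X=f*np.cos(th)-u*np.sin(th); Z=f*np.sin(th)+u*np.cos(th); Y=np.cross(Z,X)
    H=np.array(sp)+X*(h[0]-.051)+Z*(h[1]-.010)
    z=X*np.sin(a)-Z*np.cos(a); return H+z*.002,z,-Y
E
python3 - <<'E'
from h import *
s=manip.state();q=s["tool_rot"];R0=R.from_quat([q[1],q[2],q[3],q[0]])
print(s["gripper_width"]*85, s["grasp_force"]); print("up5cm",R0.inv().apply([0,0,5]).round(2))
x0=np.arctan2(.925,-.38)
print(rel(*pitch_pose([.42,-.166,.010],x0,0)), pitch_pose([.42,-.166,.010],x0,0)[0])
print(rel(*pitch_pose([.42,-.166,.33],x0,0)))
E
```

```text
11.44165771395923 58.75753104686737
up5cm [ 1.76 -0.07 -4.68]
([-0.013, -0.011, -0.004], [-0.4, -0.0, -0.3]) [ 0.46343952 -0.27174094  0.05312061]
([-0.013, -0.011, -0.004], [10.9, -0.5, -30.3])
```

Gripped: 11.4 mm opening against a 12 mm plate. Lifting straight up, gently.

>>> {"op": "apply_moves", "data": {
  "moves": [
    [[0, 0, 0], [0.2, 0, -0.5], 1],
    [[0, 0, 0], [0.55, 0, -1.5], 1],
    [[0, 0, 0], [1.1, 0, -3], 1],
    [[0, 0, 0], [1.8, -0.1, -4.7], 1],
    [[0, 0, 0], [2.6, -0.1, -7], 1],
    [[0, 0, 0], [3.5, -0.1, -9.4], 1],
    [[0, 0, 0], [4.4, -0.2, -11.7], 1],
    [[0, 0, 0], [5.3, -0.2, -14], 1],
    [[0, 0, 0], [6.2, -0.2, -16.4], 1],
    [[0, 0, 0], [7, -0.3, -18.7], 1],
    [[0, 0, 0], [7.9, -0.3, -21.1], 1],
    [[0, 0, 0], [8.8, -0.3, -23.4], 1],
    [[0, 0, 0], [9.7, -0.4, -25.7], 1],
    [[0, 0, 0], [10.2, -0.4, -27.2], 1],
    [[0, 0, 0], [10.6, -0.4, -28.1], 1],
    [[0, 0, 0], [10.6, -0.4, -28.1], 1]
  ]
}}

```text
time: 10.8
tool_pos: [0.4618, -0.2668, 0.3527]
tool_rot: [-0.152, 0.549, 0.817, 0.094]
contact_force: [-0.0, 0.5, -2.3]
gripper_width: 0.129
grasp_force: 58.6
```

Run:
```python
from h import *
t=manip.grab_frame("top"); s=manip.grab_frame("side")
for f in(t,s): spots(f,["scoop_handle","scoop_spout","scoop"])
print(manip.state()["joint_pos"])
a=np.radians(20.3)
# over the hopper: heading +y in chute frame, level then pitched
yaw=np.arctan2(.999,.036)
for sp,th in (([.484,-.06,.31],0),([.485,0,.235],15),([.485,.0,.222],30),([.485,.0,.215],60)): 
    p=pitch_pose(sp,yaw,np.radians(th),a); print(th,rel(*p),p[0].round(3),p[1].round(2))
b=[cv2.resize(t["image"][130:270,160:340],(540,420)),cv2.resize(s["image"][80:260,170:300],(260,360))]
o=np.zeros((420,800,3),np.uint8);o[:,:540]=b[0];o[:360,540:]=b[1];cv2.imwrite("pics/lift.png",o[...,::-1])
```

```text
scoop_handle 0.56 [ 0.467 -0.269  0.354]
scoop_spout 0.58 [ 0.42  -0.163  0.313]
scoop_spout 0.45 [0.598 0.013 0.   ]
scoop 0.58 [ 0.442 -0.209  0.301]
scoop_handle 0.66 [ 0.464 -0.267  0.354]
scoop_handle 0.41 [0.375 0.018 0.002]
scoop_handle 0.34 [ 0.437 -0.21   0.299]
scoop_spout 0.95 [ 0.419 -0.162  0.309]
scoop 0.76 [ 0.435 -0.213  0.298]
[-0.73359124 -0.01640501  1.54303247  0.15116998  1.94594781 -1.08900326]
0 ([-0.164, -0.004, 0.394], [7.5, 5.2, 2.4]) [ 0.48  -0.174  0.353] [ 0.01  0.35 -0.94]
15 ([-0.111, -0.262, 0.413], [12.2, 8.3, 9.2]) [ 0.481 -0.099  0.306] [ 0.    0.09 -1.  ]
30 ([-0.057, -0.52, 0.428], [14.5, 9.2, 8.9]) [ 0.482 -0.077  0.316] [-0.01 -0.17 -0.99]
60 ([0.058, -1.035, 0.443], [20.1, 11.5, 9.0]) [ 0.484 -0.02   0.336] [-0.02 -0.64 -0.77]
```

View pics/lift.png

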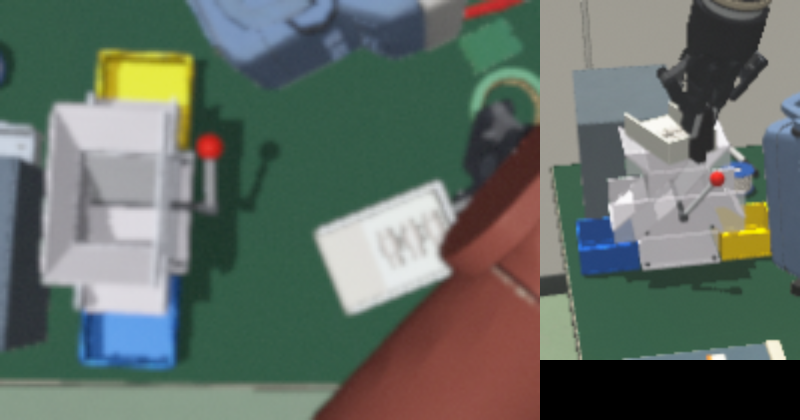

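Lifted: the scoop is level at (385,245) with its three adapters inside, and the lever is over at (210,148). I'll carry it level to the front of the hopper.

>>> {"op": "apply_moves", "data": {
  "moves": [
    [[-0.01, 0, 0.025], [0.5, 0.3, 0.2], 1],
    [[-0.03, 0, 0.07], [1.3, 0.9, 0.4], 1],
    [[-0.05, 0, 0.12], [2.3, 1.6, 0.7], 1],
    [[-0.07, 0, 0.17], [3.3, 2.3, 1.1], 1],
    [[-0.095, 0, 0.23], [4.4, 3, 1.4], 1],
    [[-0.12, 0, 0.29], [5.5, 3.8, 1.8], 1],
    [[-0.14, 0, 0.34], [6.5, 4.5, 2.1], 1],
    [[-0.155, -0.003, 0.375], [7.2, 5, 2.3], 1],
    [[-0.164, -0.004, 0.394], [7.5, 5.2, 2.4], 1],
    [[-0.164, -0.004, 0.394], [7.5, 5.2, 2.4], 1]
  ]
}}

```text
time: 12.2
tool_pos: [0.4796, -0.1738, 0.3542]
tool_rot: [-0.122, 0.708, 0.684, 0.127]
contact_force: [0.4, 0.8, -1.9]
gripper_width: 0.134
grasp_force: 58.5
```

Run:
```python
from h import *
s=manip.state(); print(s["joint_pos"])
a=np.radians(20.3)
yaw=np.arctan2(.999,.036)
for sp,th in (([.482,-.03,.26],0),([.482,0,.225],10),([.482,.0,.213],20),([.482,.0,.210],30),([.482,0,.21],40),([.482,0,.21],50),([.482,.0,.21],60)): 
    p=pitch_pose(sp,yaw,np.radians(th),a); print(th,rel(*p,s=s),p[0].round(3),p[1].round(2))
```

```text
[-0.64402272 -0.17732627  1.68526304  0.29891354  1.82893826 -0.56023541]
0 ([0.001, 0.001, 0.001], [1.0, -0.3, 5.8]) [ 0.478 -0.144  0.303] [ 0.01  0.35 -0.94]
10 ([0.001, -0.174, 0.001], [4.1, -0.4, 8.7]) [ 0.478 -0.105  0.287] [ 0.01  0.18 -0.98]
20 ([0.001, -0.348, 0.001], [5.5, -0.4, 8.6]) [ 0.479 -0.093  0.293] [ 0.    0.01 -1.  ]
30 ([0.001, -0.523, 0.0], [7.3, -0.4, 8.0]) [ 0.479 -0.077  0.304] [-0.01 -0.17 -0.99]
40 ([0.001, -0.697, 0.0], [9.4, -0.4, 7.5]) [ 0.48  -0.06   0.317] [-0.01 -0.34 -0.94]
50 ([0.001, -0.872, 0.0], [11.5, -0.4, 7.3]) [ 0.481 -0.04   0.325] [-0.02 -0.5  -0.87]
60 ([0.001, -1.046, 0.0], [13.6, -0.4, 7.6]) [ 0.481 -0.02   0.331] [-0.02 -0.64 -0.77]
```

>>> {"op": "apply_moves", "data": {
  "moves": [
    [[0, 0, 0], [0.3, -0.1, 1.5], 1],
    [[0, 0, 0], [0.6, -0.2, 3.5], 1],
    [[0, 0, 0], [1, -0.3, 5.3], 1],
    [[0, -0.04, 0], [1.7, -0.3, 6.5], 1],
    [[0, -0.09, 0], [2.6, -0.4, 7.4], 1],
    [[0, -0.14, 0], [3.5, -0.4, 8.2], 1],
    [[0, -0.174, 0], [4.1, -0.4, 8.7], 1],
    [[0, -0.22, 0], [4.5, -0.4, 8.7], 1],
    [[0, -0.26, 0], [4.8, -0.4, 8.7], 1],
    [[0, -0.3, 0], [5.1, -0.4, 8.6], 1],
    [[0, -0.348, 0], [5.5, -0.4, 8.6], 1],
    [[0, -0.348, 0], [5.5, -0.4, 8.6], 1]
  ]
}}

```text
time: 13.4
tool_pos: [0.4789, -0.0916, 0.2926]
tool_rot: [-0.001, 0.719, 0.695, 0.003]
contact_force: [-1.4, 0.2, -1.5]
gripper_width: 0.133
grasp_force: 58.7
```

Run:
```python
from h import *
s=manip.state(); print(s["joint_pos"])
t=manip.grab_frame("top"); f=manip.grab_frame("side")
for g in(t,f): spots(g,["scoop_spout","hopper_mouth"])
a=np.radians(20.3)
yaw=np.arctan2(.999,.036)
for sp,th in (([.482,.0,.210],30),([.482,0,.208],40),([.482,0,.208],50),([.482,.0,.208],60)): 
    p=pitch_pose(sp,yaw,np.radians(th),a); print(th,rel(*p,s=s))
b=[cv2.resize(t["image"][140:260,160:300],(560,480)),cv2.resize(f["image"][90:230,180:300],(240,280))]
o=np.zeros((480,800,3),np.uint8);o[:,:560]=b[0];o[:280,560:]=b[1];cv2.imwrite("pics/pour.png",o[...,::-1])
```

```text
[-0.34493951 -0.30785753  1.86804395  0.00599034  1.58154108 -0.31073045]
scoop_spout 0.52 [ 0.484 -0.001  0.219]
hopper_mouth 0.91 [0.492 0.029 0.193]
scoop_spout 0.89 [ 0.48  -0.005  0.21 ]
hopper_mouth 0.7 [0.484 0.015 0.099]
hopper_mouth 0.62 [0.481 0.024 0.192]
30 ([0.002, -0.175, 0.002], [1.4, -0.0, -1.2])
40 ([0.002, -0.35, 0.002], [3.2, -0.0, -2.2])
50 ([0.002, -0.524, 0.001], [5.1, -0.0, -3.0])
60 ([0.002, -0.699, 0.001], [7.2, 0.0, -3.6])
```

View pics/pour.png

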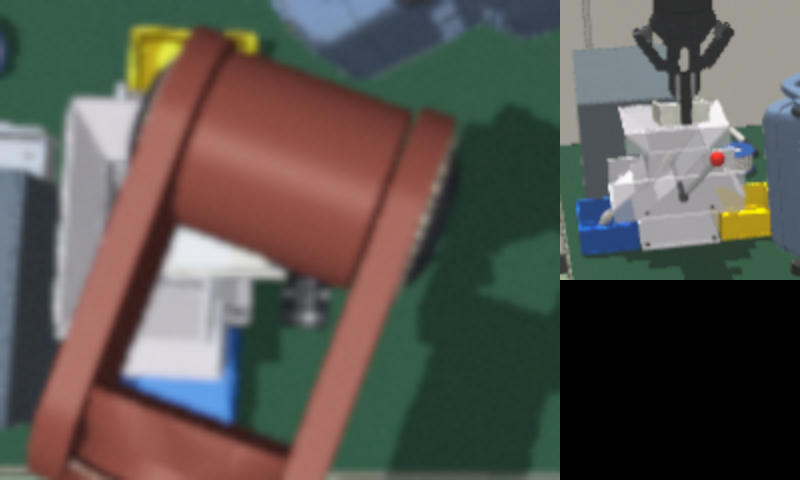

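The spout sits inside the mouth, with the scoop at (225,255) in the top crop. The side view shows a grey adapter already arriving at the blue bin (605,215). I'll pour on, gradually.

>>> {"op": "apply_moves", "data": {
  "moves": [
    [[0, -0.06, 0], [0.5, 0, -0.4], 1],
    [[0, -0.12, 0], [0.9, 0, -0.8], 1],
    [[0, -0.175, 0], [1.4, 0, -1.2], 1],
    [[0, -0.23, 0], [2, 0, -1.5], 1],
    [[0, -0.29, 0], [2.6, 0, -1.9], 1],
    [[0, -0.35, 0], [3.2, 0, -2.2], 1],
    [[0, -0.41, 0], [3.8, 0, -2.5], 1],
    [[0, -0.47, 0], [4.5, 0, -2.8], 1],
    [[0, -0.524, 0], [5.1, 0, -3.0], 1],
    [[0, -0.6, 0], [6, 0, -3.3], 1],
    [[0, -0.699, 0], [7.2, 0, -3.6], 1],
    [[0, -0.699, 0], [7.2, 0, -3.6], 1],
    [[0, -0.699, 0], [7.2, 0, -3.6], 1],
    [[0, -0.699, 0], [7.2, 0, -3.6], 1],
    [[0, -0.699, 0], [7.2, 0, -3.6], 1],
    [[0, -0.699, 0], [7.2, 0, -3.6], 1],
    [[0, -0.699, 0], [7.2, 0, -3.6], 1]
  ]
}}

```text
time: 15.4
tool_pos: [0.4814, -0.0214, 0.3293]
tool_rot: [0.236, 0.678, 0.652, -0.244]
contact_force: [0.5, 0.7, -1.1]
gripper_width: 0.137
grasp_force: 58.7
```

Run:
```python
from h import *
s=manip.state(); print(s["joint_pos"])
t=manip.grab_frame("top"); f=manip.grab_frame("side")
for g in(t,f): spots(g,["scoop_spout","adapter_1_mid"])
b=[cv2.resize(t["image"][140:260,160:300],(420,360)),cv2.resize(f["image"][80:230,170:310],(373,400))]
o=np.zeros((400,800,3),np.uint8);o[:360,:420]=b[0];o[:400,420:793]=b[1];cv2.imwrite("pics/pour2.png",o[...,::-1])
```

```text
[ 0.14521388 -0.24213428  1.85403723 -0.68255111  1.65350723  0.16846941]
scoop_spout 0.97 [ 0.484 -0.005  0.216]
adapter_1_mid 0.47 [0.367 0.043 0.013]
scoop_spout 0.77 [ 0.48  -0.001  0.209]
adapter_1_mid 0.4 [0.357 0.038 0.014]
```

View pics/pour2.png

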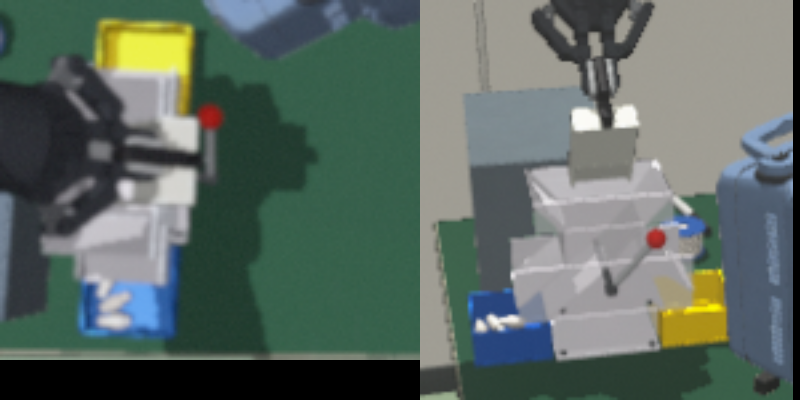

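All three adapters lie in the blue bin at (104,285), (118,300) and (112,320). The flap is still set, with the knob at (210,117), and the scoop is empty. I'll back out and put the scoop back.

Run:
```python
from h import *
s=manip.state()
a=np.radians(20.3); yaw=np.arctan2(.999,.036)
for sp,th in (([.482,-.0,.25],45),([.482,-.03,.30],20),([.482,-.08,.32],0)): 
    p=pitch_pose(sp,yaw,np.radians(th),a); print(th,rel(*p,s=s))
```

```text
45 ([0.001, 0.262, -0.001], [-4.3, -0.0, -0.6])
20 ([0.001, 0.699, -0.001], [-11.1, 0.1, 2.6])
0 ([0.002, 1.048, -0.001], [-15.5, 0.3, 8.5])
```

>>> {"op": "apply_moves", "data": {
  "moves": [
    [[0, 0.13, 0], [-2.1, 0, -0.3], 1],
    [[0, 0.262, 0], [-4.3, 0, -0.6], 1],
    [[0, 0.4, 0], [-6.5, 0, 0.4], 1],
    [[0, 0.55, 0], [-8.8, 0, 1.5], 1],
    [[0, 0.699, 0], [-11.1, 0.1, 2.6], 1],
    [[0, 0.82, 0], [-12.6, 0.1, 4.6], 1],
    [[0, 0.94, 0], [-14.1, 0.2, 6.6], 1],
    [[0, 1.048, 0], [-15.5, 0.3, 8.5], 1],
    [[0, 1.048, 0], [-15.5, 0.3, 8.5], 1],
    [[0, 1.048, 0], [-15.5, 0.3, 8.5], 1]
  ]
}}

```text
time: 16.7
tool_pos: [0.4777, -0.1953, 0.362]
tool_rot: [-0.122, 0.709, 0.683, 0.127]
contact_force: [0.7, -0.5, -1.5]
gripper_width: 0.134
grasp_force: 58.7
```

Run:
```python
from h import *
s=manip.state(); print(s["joint_pos"])
q=[-0.153,0.549,0.817,0.094]; M=R.from_quat([q[1],q[2],q[3],q[0]]).as_matrix()
for z in(.353,.20,.10,.06,.0525): print(z,rel([.4615,-.267,z],M[:,2],M[:,1],s=s))
```

```text
[-0.67756661 -0.15582286  1.6538431   0.29380518  1.84934406 -0.58732298]
0.353 ([0.163, 0.003, -0.396], [-7.1, -1.3, -1.7])
0.2 ([0.163, 0.003, -0.396], [-12.4, -1.3, 12.7])
0.1 ([0.163, 0.003, -0.396], [-15.9, -1.3, 22.1])
0.06 ([0.163, 0.003, -0.396], [-17.3, -1.3, 25.8])
0.0525 ([0.163, 0.003, -0.396], [-17.5, -1.3, 26.5])
```

>>> {"op": "apply_moves", "data": {
  "moves": [
    [[0.06, 0, -0.15], [-2.5, -0.5, -0.6], 1],
    [[0.12, 0, -0.29], [-5, -1, -1.2], 1],
    [[0.163, 0.003, -0.396], [-7.1, -1.3, -1.7], 1],
    [[0.163, 0.003, -0.396], [-7.1, -1.3, -1.7], 1],
    [[0.163, 0.003, -0.396], [-8.5, -1.3, 2], 1],
    [[0.163, 0.003, -0.396], [-9.8, -1.3, 5.5], 1],
    [[0.163, 0.003, -0.396], [-11.1, -1.3, 9.1], 1],
    [[0.163, 0.003, -0.396], [-12.4, -1.3, 12.7], 1],
    [[0.163, 0.003, -0.396], [-13.6, -1.3, 15.8], 1],
    [[0.163, 0.003, -0.396], [-14.8, -1.3, 19], 1],
    [[0.163, 0.003, -0.396], [-15.9, -1.3, 22.1], 1],
    [[0.163, 0.003, -0.396], [-16.6, -1.3, 24], 1],
    [[0.163, 0.003, -0.396], [-17, -1.3, 25], 1],
    [[0.163, 0.003, -0.396], [-17.3, -1.3, 25.8], 1],
    [[0.163, 0.003, -0.396], [-17.4, -1.3, 26.2], 1],
    [[0.163, 0.003, -0.396], [-17.5, -1.3, 26.5], 1],
    [[0.163, 0.003, -0.396], [-17.5, -1.3, 26.5], 1]
  ]
}}

```text
time: 18.4
tool_pos: [0.4633, -0.2662, 0.0541]
tool_rot: [-0.152, 0.548, 0.817, 0.094]
contact_force: [-0.1, 0.2, -1.5]
gripper_width: 0.132
grasp_force: 58.8
```

>>> {"op": "apply_moves", "data": {
  "moves": [
    [[0, 0, 0], [-0.05, 0, 0.12], 1],
    [[0, 0, 0], [-0.09, 0, 0.23], 1],
    [[0, 0, 0], [-0.11, 0, 0.28], 1],
    [[0, 0, 0], [-0.11, 0, 0.28], 1]
  ]
}}

```text
time: 18.8
tool_pos: [0.4632, -0.2664, 0.0513]
tool_rot: [-0.152, 0.548, 0.817, 0.094]
contact_force: [-0.5, -0.9, 3.0]
gripper_width: 0.13
grasp_force: 59.4
```

Contact with the bench. Releasing slowly, then withdrawing along the tool axis.

>>> {"op": "apply_moves", "data": {
  "moves": [
    [[0, 0, 0], [0, 0, 0], 0.5],
    [[0, 0, 0], [0, 0, 0], 0],
    [[0, 0, 0], [0, 0, 0], -0.5],
    [[0, 0, 0], [0, 0, 0], -1],
    [[0, 0, 0], [0, 0, 0], -1],
    [[0, 0, 0], [0, 0, 0], -1],
    [[0, 0, 0], [0, 0, 0], -1],
    [[0, 0, 0], [0, 0, -1.5], -1],
    [[0, 0, 0], [0, 0, -4], -1],
    [[0, 0, 0], [0, 0, -8], -1],
    [[0, 0, 0], [0, 0, -12], -1],
    [[0, 0, 0], [0, 0, -16], -1],
    [[0, 0, 0], [0, 0, -20], -1],
    [[0, 0, 0], [0, 0, -24], -1],
    [[0, 0, 0], [0, 0, -24], -1]
  ]
}}

```text
time: 20.3
tool_pos: [0.5001, -0.3463, 0.2836]
tool_rot: [-0.146, 0.549, 0.818, 0.093]
contact_force: [0.6, -0.7, 0.6]
gripper_width: 0.999
grasp_force: 0.0
```

Run:
```python
from h import *
t=manip.grab_frame("top"); f=manip.grab_frame("side")
for g in(t,f): spots(g,["scoop","scoop_spout","scoop_handle"])
b=[cv2.resize(t["image"][140:270,170:340],(510,390)),cv2.resize(f["image"][120:280,170:290],(285,380))]
o=np.zeros((400,800,3),np.uint8);o[:390,:510]=b[0];o[:380,512:797]=b[1];cv2.imwrite("pics/end.png",o[...,::-1])
```

```text
scoop 0.72 [ 0.443 -0.212 -0.003]
scoop_spout 0.79 [ 0.422 -0.162  0.013]
scoop 0.62 [ 0.438 -0.213 -0.004]
scoop_spout 0.83 [ 0.422 -0.164  0.009]
scoop_handle 0.75 [ 0.464 -0.268  0.05 ]
```

View pics/end.png

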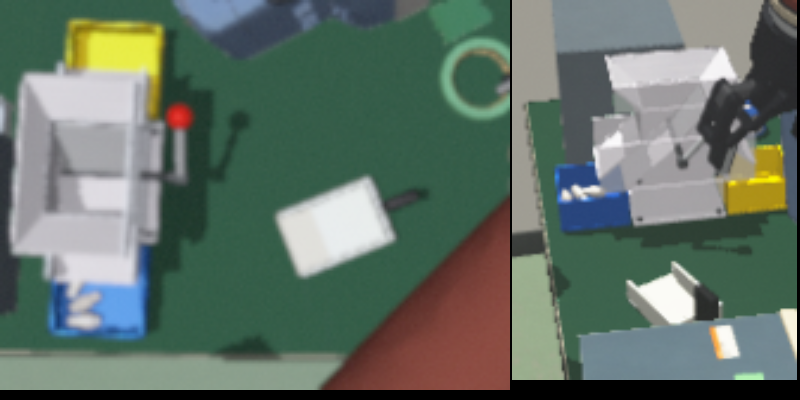

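The scoop is upright and empty at (340,228). The three adapters are in the blue bin around (80,305), and the lever is fully over at (180,117).

```bash
python3 -c "
from plant import manip
print(manip.job_done())"
```

```text
the job is handed in; nothing more can be done
None
```

The flap is set fully over to the blue side, all three adapters are in the blue bin, and the empty scoop is back upright on the bench; I handed the job in after about 20 s of robot time, and no verdict was returned.

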